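# Snap the module cover onto the board

## Task

One of the three grey covers standing in the rack fits the module on the clamped circuit board: the long narrow one. Lift it out, lay it flat on the bench with its open side down and let go of it, then take it again across its long sides, set it over the module and press it down until both end latches snap over its lips; stop pushing once it snaps (never press harder than about 40 N, that would crack the board), and let go. Leave everything else where it is.

Things in the scene. Friction and masses are not known exactly. Their poses are not given: they have to be found in the camera images.
- cover: The cover to fit: grey plastic, 114 (x) x 60 (y) x 26 mm (z), 0.11 to 0.18 kg. Origin: centre of the underside, in the plane of its feet; z points from the open side out through the panel. It starts standing on a long side in a rack slot: x level along the slot, y straight up or down (edges 30 mm above and below the origin), z level, across the slot. Either way round fits.
- cover_panel (a point): Centre of the cover's solid panel, 104 x 60 x 10 mm, 21 mm from the origin along the cover's z, same axes. The rest is two end skirts, 5 mm thick (x 47 to 52 mm), 16 mm high, each with a lip at its foot: 5 mm outward at its top edge, 5 mm high, 40 mm wide, its face flaring upward. Stood on a long side on the bench it stays up, and tips over when pushed near its top.
- seat (a point): Where the cover's origin belongs, 41 mm above the table, level with the pads its skirts sit on. x along the module (the cover's x), y across, z up. The board is 8 mm below. Under the cover a 78 x 46 mm block rises 2 mm above the seat. Corner guides rise 8 mm above it, 2.5 mm clear of the cover's long sides, 38 to 52 mm from the centre along x.
- latch_a_tip (a point): Tip of the steel spring latch at the +x end: at rest 52.5 mm from the seat along x, 9 mm above it. 24 mm wide; its ramp slopes up and outward to 20 mm. It gives outward. The cover's lips meet the ramps with the cover 12 mm above the seat; pushed on, the resistance climbs to a peak of about 12 to 18 N, then drops as the latches spring over the lips, at times one end after the other.
- latch_b_tip (a point): The same latch at the -x end. Behind each latch is a black housing, 68 to 78 mm from the seat along x, 34 mm wide, rising 24 mm above the seat.
- holder: Aluminium board holder, fixed to the bench, 212 x 180 mm, with the green circuit board (176 x 118 mm); origin on the table under its centre, same axes as the seat, 41 mm below it.
- rack: Steel rack fixed to the bench, 130 x 176 mm, origin on the table under its centre. Floor 6 mm thick; three slots along its x, 66 mm apart along y, 30 mm wide between fences that reach 28 mm above the table.
- mat: Black rubber mat on the bench between rack and board holder, 260 x 210 x 2 mm, fixed and clear; origin under its centre, top 2 mm above the table.
- cover_short: A cover of the same build, only 84 mm long and 60 mm wide; stays standing in its rack slot.
- cover_wide: A cover of the same build, 114 mm long and 78 mm wide; stays standing in its rack slot.
- screwdriver: Screwdriver, 200 mm, lying beyond the mat; leave it.
- flux: Jar, 44 mm across, 70 mm high, standing near the board holder; leave it.
- spool: Solder spool, 54 mm across, 40 mm high, standing near the rack; leave it.
- brush: Brush, 170 mm, lying at the right of the bench; leave it.
- cup: Aluminium bowl, 68 mm across, 60 mm high, at the left of the bench; leave it.
Things that resemble listed ones, but are neither listed nor needed, are in the scene too. Leave any green or red look-alike of the cover alone.

How it is judged (in metres and radians):
On the way, in this order (a step that is already met when the one before it is completed fails the run):
1. the cover lies flat on the bench, open side down, let go (angle between cover's own z axis and vertical below 0.1 rad and linear speed of cover below 0.02 m/s and height (world z) of cover below 0.008 m and contact force between the fingers and cover below 0.05 N), for 0.2 s.
2. the cover is snapped fully home on the module (horizontal distance between cover and seat below 0.005 m and z of cover in the frame of seat between -0.003 and 0.002 m and angle between the x axis of cover and the x axis of seat, either way round below 0.09 rad and angle between cover's own z axis and vertical below 0.035 rad), for 0.2 s.
At the end, for the whole second after the job is handed in: The cover sits on the module, latched under both end latches: its origin within 5 mm sideways and 2 mm in height of the seat, its length along the seat's within 5 degrees (either way round), level within 2 degrees, at rest and released (all of step 2 and contact force between each of the arm, the fingers and cover below 0.05 N and linear speed of cover below 0.02 m/s); the robot touches nothing.
It fails at once if the cover is pressed on the board holder with more than 45 N (contact force between cover and holder above 45 N).
It fails at once if another thing is moved more than 30 mm (distance of any of cover_short, cover_wide, screwdriver, flux, spool, brush, cup from where it was at the start of the episode above 0.03 m).
It also fails if it takes over 72 s, if anything falls off the work surface, if the arm or the gripper's body presses on something with over 40 N, if the wrist force passes 120 N, or if a joint passes its speed limit or range.

## Robot

A 6-joint arm with a two-finger parallel gripper is mounted at the origin on the work surface. World frame = base frame: x ahead of the robot, y to its left, z up, the work surface at z = 0. Lengths are in mm, angles in rad, forces in N, time in s.
With the tool pointing down it reaches from about 275 to 725 mm from the base axis. Payload 15.9 kg.
Tool frame: the origin (TCP) lies midway between the tips of the shut fingers; the grasp point (between the pads) lies 19 mm behind it; z points along the fingers, y is the line along which they close (so a half turn about z gives the same grasp; the last joint's range is limited). The gripper opens to 85 mm and grips with 20 to 120 N. Pads are 22 mm wide; open, the fingers measure 114 mm over their backs; the gripper's body (76 mm by 85 mm) begins 54 mm behind the grasp point. The pads swing forward as they close: fully open they stand 13 mm farther back than shut.
Start: joints at [0, 0.213, -0.034, 1.323, 0, 1.571], TCP at [499.985, -0, 231.306] pointing down, gripper open.
Joint ranges: [-2.98, 2.98], [-0.74, 1.72], [-1.14, 1.35], [-2.1, 2.04], [-1.57, 1.44], [-3.14, 3.14]. Speed limits (rad/s): [1.89, 1.89, 2.39, 2.57, 3.14, 3.14].

## Interface

Orientations are given as a 3x3 rotation matrix whose columns are the frame's x, y, z axes.
In Python, from bench import arm gives the robot as it stands.
- The arm moves only by the tool servo_tool, never from a script. Its arguments are lists of equal length, an entry for each row: "offset": the shift along the tool's x, y, z in mm, a list of three; "dr": the turn, a rotation vector about the tool's x, y, z in rad, a list of three. A call has 1 to 8 rows; each row shifts and turns the commanded pose from where the row before left it, along the tool's axes as they then stand; what a row does not reach is not made up. A row lasts 1/10 s, in which the tool goes at most 50 mm and 8.59 degrees, less where a joint would pass 70% of its speed; a pose out of reach is approached as far as the arm can. A call with a gripper value outside its range is refused whole. "gripper" is the opening, from 0 (shut) to 1 (fully open), set as the call begins (left out, the last holds). The fingers move at their own pace and stop on an object; "newtons" is the grip in N (left out, the last holds). Time passes only in rows, so rows that do not move let the fingers close. It gives the time, the measured TCP pose, the force, the opening and the grip force at its end, in the units of the state.
- arm.observe(): the state, without advancing time (a new reading comes with each control period).
- arm.snapshot(name): name is "scene" or "side" or "wrist"; returns (picture, depth): 384x512x3 uint8, red, green, blue; 384x512 float32, mm along the optical axis (not along the pixel's ray), 0 where there is no reading.
- arm.camera_params(name): a dict with "fx", "fy", "cx", "cy" (pixels), "rvec" (rotation vector, rad) and "tvec" (3), from world to camera coordinates, as OpenCV has them; the wrist camera has in their place "tool_from_camera" (4x4, takes a point from camera to tool coordinates, whose origin is the TCP and whose axes are the flange's). Camera axes: x right, y down, z forward; pixel columns grow to the right and rows downward; lengths in mm; the calibration is good to about 2 mm. The wrist camera is an equidistant fisheye: a pixel r from the principal point sees the ray r / f radians off the axis. A picture is of the moment at which its call begins: read the wrist's pose just before it. camera_params takes no time and is no camera call.
- arm.job_done(): hands the job in; it is judged then, once.
The state is a dict: "time_s": time; "joints": joint angles; "dq": joint speeds; "tau": joint torques, N m; "eef_pos": TCP position; "ee_rot": TCP orientation; "contact_force": force on the tool from outside, world axes, zero at the start; "moment": the same for the moment, N m; "width": finger opening in mm; "grip_force": force on a finger pad.
Only numpy, scipy, OpenCV 4.12 (cv2) and the standard library are available. Lean on these libraries where they do the work, as an engineer would, in place of code of your own. Each camera call takes 0.05 s, during which the arm holds its last target. There are 200 camera calls.

## Working session

There is one attempt and no reset: what is moved stays moved. The work goes in short steps, Python scripts to look and compute and a tool call to move; the robot and the scene stay as the last step left them, time stands still between calls to the robot, and variables do not carry over. Pictures are saved under pics/ and viewed, at most 10 in all, crops included, and the job is handed in when it is done.

Besides the shell and the picture viewer there is one more tool, called as name(argument=value, ...) on one line, values as JSON. servo_tool: Moves the arm, as the interface text tells. Its arguments: {"type":"object","properties":{"offset":{"type":"array"},"dr":{"type":"array"},"gripper":{"type":"number"},"newtons":{"type":"number"}},"required":["offset","dr"]}

```bash
mkdir -p pics
cat > h.py <<'E'
import numpy as np, cv2
from bench import arm
def snap(n):
    s=arm.observe(); im,d=arm.snapshot(n); return s,im,d
def world(n,d,u,v,z=None):
    p=arm.camera_params(n); R=cv2.Rodrigues(np.array(p['rvec'],float))[0]; t=np.array(p['tvec'],float).ravel()
    u=np.asarray(u,float); v=np.asarray(v,float)
    ray=np.stack([(u-p['cx'])/p['fx'],(v-p['cy'])/p['fy'],np.ones_like(u)],-1)
    c=-R.T@t; w=ray@R
    if z is None: s=d[np.round(v).astype(int),np.round(u).astype(int)]
    else: s=(z-c[2])/w[...,2]
    return c+w*s[...,None]
E
python3 - <<'E'
from h import *
for n in ['scene','side']:
    s,im,d=snap(n); cv2.imwrite(f'pics/{n}0.png',cv2.resize(im[:,:,::-1],(800,600),interpolation=cv2.INTER_CUBIC)); np.savez(f'{n}0.npz',im=im,d=d)
    p=arm.camera_params(n);R=cv2.Rodrigues(np.array(p['rvec']))[0];print(n,-R.T@np.array(p['tvec']).ravel(),R[2],p['fx'])
E
```

```text
scene [1732.62576129  481.55041269 1114.31481526] [-0.73453095 -0.27837646 -0.61884637] 463.1474794747939
side [ 374.09572419 -871.39292271 1009.63222244] [ 0.08922953  0.66812048 -0.73868337] 419.2954411720523
```

View pics/scene0.png

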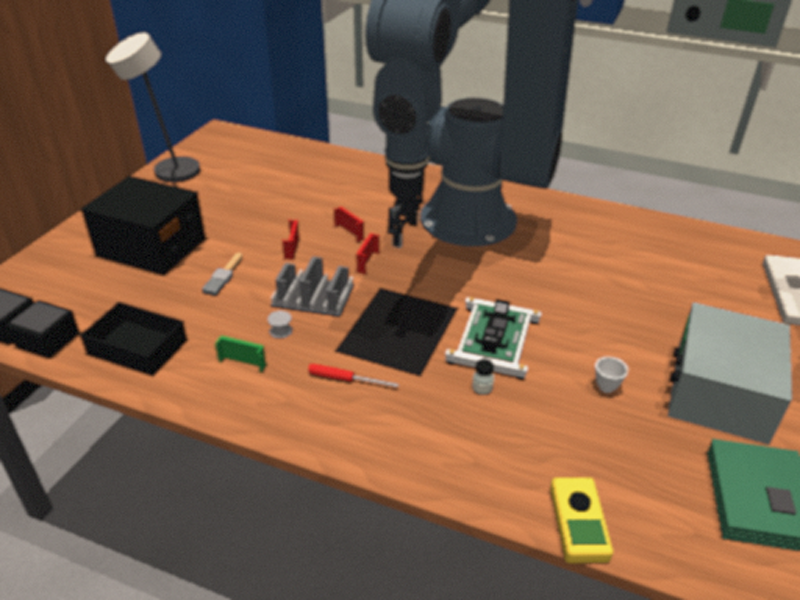

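View pics/side0.png

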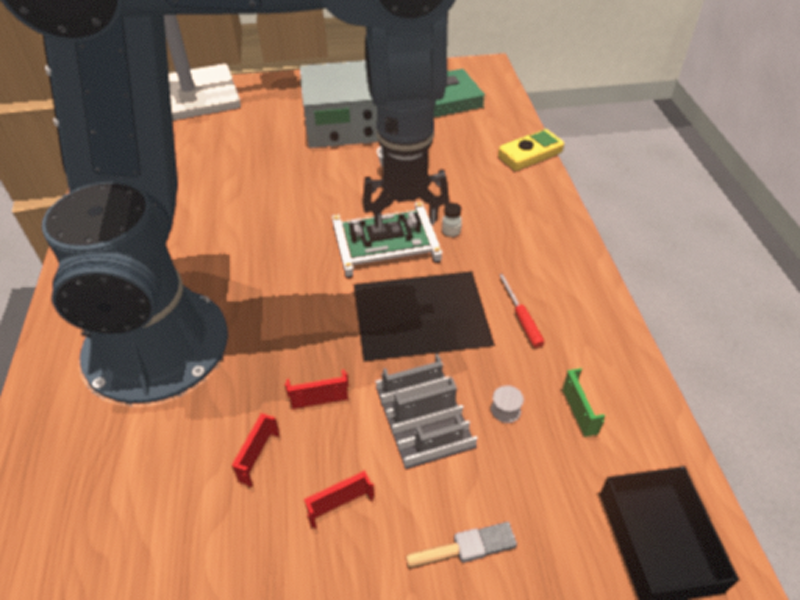

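The scene and side views show three grey covers in the rack, at side (413,375), (425,400) and (442,432). The red (318,390), (255,447), (340,497) and green (583,403) look-alikes stay out of it. The middle cover looks tall, so wide, and the lowest looks short. That points to the top one at (413,375), which I'll check in a crop with measurements.

Run:
```python
from h import *
z=np.load('side0.npz'); im,d=z['im'],z['d']
c=im[222:302,235:315]; a=cv2.resize(c,(560,560),interpolation=cv2.INTER_CUBIC)
cv2.imwrite('pics/crop1.png',a[:,:,::-1])
# height map from both cams
for n in ['scene','side']:
    z=np.load(f'{n}0.npz'); d=z['d']; v,u=np.mgrid[:384,:512]
    P=world(n,d,u,v); ok=(d>0)
    if n=='scene': allp=P[ok]
    else: allp=np.vstack([allp,P[ok]])
    # rack region
    x,y,h=P[...,0],P[...,1],P[...,2]
    m=ok&(x>350)&(x<680)&(y<-130)&(y>-450)&(h>45)&(h<110)
    nl,l,st,_=cv2.connectedComponentsWithStats(m.astype(np.uint8))
    for i in range(1,nl):
        if st[i,4]>12:
            q=P[l==i]; r=cv2.minAreaRect(q[:,:2].astype(np.float32)); print(n,st[i,4],q.mean(0).round(),'rect',np.round(r[0]),np.round(r[1]),round(r[2],1),'zmax',np.percentile(q[:,2],[50,90,98]).round(1))
```

```text
scene 40 [ 375. -376.   54.] rect [ 372. -376.] [24. 42.] 77.0 zmax [54.4 61.8 63.9]
scene 27 [ 361. -175.   56.] rect [ 359. -175.] [22. 22.] 16.7 zmax [56.5 61.7 64.1]
scene 195 [ 503. -245.   70.] rect [ 500. -244.] [115.  31.] 9.5 zmax [71.3 84.7 88. ]
scene 110 [ 516. -310.   59.] rect [ 512. -308.] [84. 29.] 9.8 zmax [60.7 67.3 69.5]
scene 132 [ 490. -181.   59.] rect [ 487. -180.] [112.  27.] 9.7 zmax [59.3 67.  69.6]
side 298 [ 484. -188.   60.] rect [ 485. -181.] [111.  30.] 9.1 zmax [62.6 66.8 69.1]
side 39 [ 358. -181.   56.] rect [ 358. -175.] [28. 14.] 86.2 zmax [58.1 60.2 62.6]
side 472 [ 494. -254.   70.] rect [ 494. -246.] [109.  31.] 11.1 zmax [72.3 84.1 86.1]
side 257 [ 509. -317.   60.] rect [ 510. -309.] [82. 30.] 11.9 zmax [62.8 66.5 68.2]
side 104 [ 369. -378.   56.] rect [ 370. -377.] [23. 40.] 78.8 zmax [57.9 61.  62.9]
```

View pics/crop1.png

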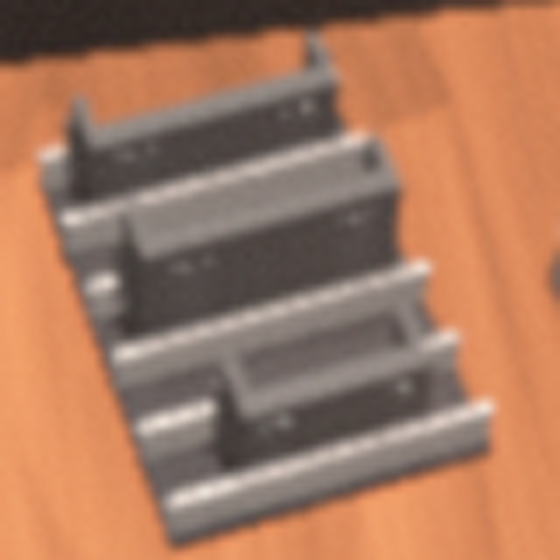

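The crop shows the top cover, with its bar at (210,110) and skirts at (75,100) and (315,40), as long and narrow. It measures 112 mm long with its top at 66 mm. The middle one has its top at 84 mm (wide) and the lower one is 83 mm long (short). So the target is at about (486,-181), panel on the -y side and open side facing +y.

Run:
```python
from h import *
print(np.round(arm.observe()['ee_rot'],3).tolist(), arm.observe()['width'])
for n in ['scene','side']:
    z=np.load(f'{n}0.npz'); im,d=z['im'].astype(int),z['d']; v,u=np.mgrid[:384,:512]
    P=world(n,d,u,v); x,y,h=P[...,0],P[...,1],P[...,2]; ok=d>0
    def rect(m,t):
        q=P[m]; 
        if len(q)<5: return
        r=cv2.minAreaRect(q[:,:2].astype(np.float32)); print(n,t,len(q),'rect',np.round(r[0],1),np.round(r[1],1),round(r[2],1),'z',np.percentile(q[:,2],[10,50,90]).round(1))
    def big(m):
        nl,l,st,_=cv2.connectedComponentsWithStats(m.astype(np.uint8)); i=1+np.argmax(st[1:,4]); return l==i
    reg=ok&(x>330)&(x<720)
    rect(big(reg&(y>-150)&(y<130)&(im.max(2)<50)&(abs(h)<12)),'mat')
    rect(big(reg&(y>60)&(y<360)&(h>12)&(h<70)),'holder')
    rect(reg&(y>60)&(y<360)&(h>55)&(h<75),'housings')
    # panel top of target
    m=reg&(y<-150)&(y>-215)&(h>58)&(h<72)
    q=P[m]; rect(m,'cover'); 
    c,s=np.cos(.175),np.sin(.175)
    a=q[:,0]*c+q[:,1]*s; b=-q[:,0]*s+q[:,1]*c
    print(np.histogram(b,np.arange(b.min(),b.max()+4,4)))
```

```text
[[0.0, 1.0, -0.001], [1.0, -0.0, -0.0], [-0.0, -0.001, -1.0]] 85.4136990359176
scene mat 2368 rect [529.2  -0.6] [202.6 255.8] 89.7 z [-1.8  1.6  4.9]
scene holder 1936 rect [521.5 222.3] [297.1 180.6] 5.1 z [24.3 33.1 53.7]
scene housings 214 rect [532.9 225.2] [264.8  38.9] 7.1 z [57.5 64.9 70.8]
scene cover 92 rect [ 435.9 -180.3] [209.9  40.7] 0.8 z [58.5 64.2 67.8]
(array([14, 23, 24,  3,  4,  4,  6,  4,  4,  4,  0,  1,  0,  1]), array([-275.27331704, -271.27331704, -267.27331704, -263.27331704,
       -259.27331704, -255.27331704, -251.27331704, -247.27331704,
       -243.27331704, -239.27331704, -235.27331704, -231.27331704,
       -227.27331704, -223.27331704, -219.27331704]))
side mat 1012 rect [478.7  17.3] [133.  149.3] 89.7 z [-1.2  1.3  4.1]
side holder 1760 rect [483.7 217.8] [213.1 185.2] 4.8 z [25.8 32.5 47. ]
side housings 189 rect [531.1 222.8] [252.3  43.9] 7.7 z [57.8 65.1 70.8]
side cover 231 rect [ 433.6 -181.6] [206.1  40.1] 1.8 z [59.  64.2 67.1]
(array([34, 62, 47, 26,  6,  6,  7,  7, 14, 13,  5,  2,  1,  1]), array([-278.1792705, -274.1792705, -270.1792705, -266.1792705,
       -262.1792705, -258.1792705, -254.1792705, -250.1792705,
       -246.1792705, -242.1792705, -238.1792705, -234.1792705,
       -230.1792705, -226.1792705, -222.1792705]))
```

servo_tool(offset=[[0, 0, 0], [0, 0, 0], [0, 0, 0], [0, 0, 0], [0, 0, 0], [0, 0, 0], [0, 0, 0], [0, 0, 0]], dr=[[0, 0, 0.14], [0, 0, 0.14], [0, 0, 0.14], [0, 0, 0.14], [0, 0, 0.14], [0, 0, 0.14], [0, 0, 0.14], [0, 0, 0.14]], gripper=0.41)

```text
time_s: 0.9
eef_pos: [499.8, -0.0, 231.0]
ee_rot: [[0.903, 0.43, -0.001], [0.43, -0.903, -0.0], [-0.001, -0.0, -1.0]]
contact_force: [-0.6, -0.5, -0.4]
width: 34.7
grip_force: 0.0
```

servo_tool(offset=[[0, 0, 0], [0, 0, 0], [0, 0, 0]], dr=[[0, 0, 0.138], [0, 0, 0.138], [0, 0, 0]])

```text
time_s: 1.2
eef_pos: [499.8, 0.0, 231.0]
ee_rot: [[0.985, 0.171, -0.001], [0.171, -0.985, -0.0], [-0.001, -0.0, -1.0]]
contact_force: [0.1, 0.6, -0.4]
width: 35.0
grip_force: 0.0
```

servo_tool(offset=[[-9, 37, 0], [-9, 37, 0], [-9, 37, 0], [-9, 37, 0], [-8, 36, 0], [0, 0, 0], [0, 0, 0]], dr=[[0, 0, 0], [0, 0, 0], [0, 0, 0], [0, 0, 0], [0, 0, 0], [0, 0, 0], [0, 0, 0]])

```text
time_s: 1.9
eef_pos: [488.4, -189.3, 231.0]
ee_rot: [[0.984, 0.176, -0.001], [0.176, -0.984, 0.0], [-0.0, -0.001, -1.0]]
contact_force: [-0.6, 0.6, 1.1]
width: 35.2
grip_force: 0.0
```

```bash
cat >> h.py <<'E'
def wworld(s,d,u,v,z=None):
    p=arm.camera_params('wrist'); T=np.array(p['tool_from_camera'],float)
    u=np.asarray(u,float); v=np.asarray(v,float)
    x=(u-p['cx'])/p['fx']; y=(v-p['cy'])/p['fy']; r=np.hypot(x,y)+1e-9
    ray=np.stack([np.sin(r)*x/r,np.sin(r)*y/r,np.cos(r)],-1)
    R=np.array(s['ee_rot'])@T[:3,:3]; c=np.array(s['eef_pos'])+np.array(s['ee_rot'])@T[:3,3]
    w=ray@R.T
    if z is None:
        k=d[np.round(v).astype(int),np.round(u).astype(int)]/ray[...,2]
    else: k=(z-c[2])/w[...,2]
    return c+w*k[...,None]
E
python3 - <<'E'
from h import *
s,im,d=snap('wrist'); np.savez('w1.npz',im=im,d=d)
cv2.imwrite('pics/w1.png',cv2.resize(im[:,:,::-1],(800,600),interpolation=cv2.INTER_CUBIC))
v,u=np.mgrid[:384,:512]; P=wworld(s,d,u,v); print(np.round(s['eef_pos'],1))
R=np.array(s['ee_rot']); L=(P-np.array(s['eef_pos']))@R
ok=(d>0)&(P[...,2]>55)&(P[...,2]<72)&(abs(L[...,0])<75)&(abs(L[...,1])<40)
q=L[ok]; print(ok.sum(),np.percentile(P[ok][:,2],[10,50,90]).round(1))
print(np.percentile(q[:,0],[1,50,99]).round(1)); h=np.histogram(q[abs(q[:,0])<35][:,1],np.arange(-40,41,2)); print([(int(b),int(a)) for a,b in zip(*h) if a])
E
```

```text
[ 488.4 -189.3  231. ]
1120 [65.8 67.4 68.4]
[-53.    2.5  50.8]
[(-8, 78), (-6, 127), (-4, 127), (-2, 125), (0, 127), (2, 15)]
```

View pics/w1.png

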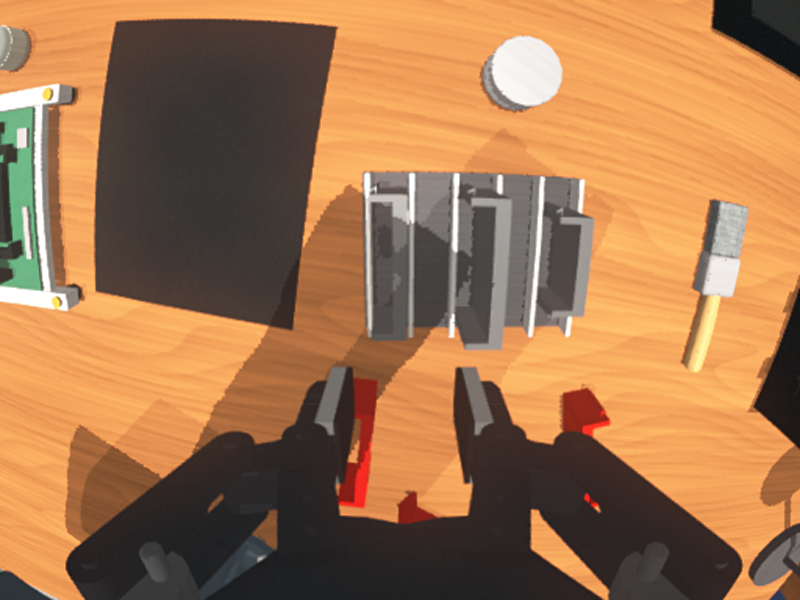

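The wrist view shows the target at (390,260), panel on its right side at (395,270), with the wide cover at (487,270) and the short one at (567,265). The panel centre is 3 mm toward -y of the tool, so I'll shift by that and descend.

servo_tool(offset=[[-1, -3, 30], [0, 0, 40], [0, 0, 40], [0, 0, 40], [0, 0, 28], [0, 0, 15], [0, 0, 5], [0, 0, 0]], dr=[[0, 0, 0], [0, 0, 0], [0, 0, 0], [0, 0, 0], [0, 0, 0], [0, 0, 0], [0, 0, 0], [0, 0, 0]])

```text
time_s: 2.75
eef_pos: [487.1, -185.2, 33.2]
ee_rot: [[0.984, 0.176, -0.001], [0.176, -0.984, 0.0], [-0.001, -0.0, -1.0]]
contact_force: [-0.2, 0.4, 0.8]
width: 34.9
grip_force: 0.0
```

servo_tool(offset=[[0, 0, 0], [0, 0, 0], [0, 0, 0], [0, 0, 0], [0, 0, 0], [0, 0, 0]], dr=[[0, 0, 0], [0, 0, 0], [0, 0, 0], [0, 0, 0], [0, 0, 0], [0, 0, 0]], gripper=0, newtons=40)

```text
time_s: 3.35
eef_pos: [488.0, -186.1, 34.4]
ee_rot: [[0.985, 0.174, 0.002], [0.174, -0.985, -0.0], [0.002, 0.001, -1.0]]
contact_force: [-0.5, 2.7, 8.0]
width: 9.5
grip_force: 40.9
```

servo_tool(offset=[[0, 0, -5], [0, 0, -15], [0, 0, -25], [0, 0, -25], [0, 0, 0]], dr=[[0, 0, 0], [0, 0, 0], [0, 0, 0], [0, 0, 0], [0, 0, 0]])

```text
time_s: 3.85
eef_pos: [488.9, -186.8, 106.8]
ee_rot: [[0.985, 0.174, 0.005], [0.174, -0.985, -0.002], [0.004, 0.003, -1.0]]
contact_force: [-0.3, 0.8, -2.9]
width: 9.7
grip_force: 39.5
```

servo_tool(offset=[[5, -18, 0], [7, -28, 0], [7, -28, 0], [7, -28, 0], [6, -24, 0], [4, -12, 0], [0, 0, 0], [0, 0, 0]], dr=[[0, 0, 0], [0, 0, 0], [0, 0, 0], [0, 0, 0], [0, 0, 0], [0, 0, 0.04], [0, 0, 0.04], [0, 0, 0]])

```text
time_s: 4.65
eef_pos: [498.4, -43.5, 103.0]
ee_rot: [[0.995, 0.095, -0.0], [0.095, -0.995, -0.0], [-0.0, 0.0, -1.0]]
contact_force: [0.1, 0.8, -2.2]
width: 9.5
grip_force: 39.6
```

servo_tool(offset=[[0, 0, 20], [0, 0, 20], [0, 0, 15], [0, 0, 8], [0, 0, 4], [0, 0, 2], [0, 0, 0], [0, 0, 0]], dr=[[0, 0, 0], [0, 0, 0], [0, 0, 0], [0, 0, 0], [0, 0, 0], [0, 0, 0], [0, 0, 0], [0, 0, 0]])

```text
time_s: 5.45
eef_pos: [499.0, -44.0, 34.8]
ee_rot: [[0.996, 0.095, 0.001], [0.095, -0.996, -0.0], [0.001, 0.0, -1.0]]
contact_force: [0.6, -0.1, -1.0]
width: 9.4
grip_force: 39.6
```

Run:
```python
from h import *
s,im,d=snap('side'); a=im[170:250,210:330]
v,u=np.mgrid[:384,:512]; P=world('side',d,u,v)
print(s['eef_pos'],s['contact_force'])
cv2.imwrite('pics/s2.png',cv2.resize(a[:,:,::-1],(780,520),interpolation=cv2.INTER_CUBIC))
```

```text
[498.96750384 -43.96869452  34.81718743] [ 0.61871246 -0.08365186 -1.01627424]
```

View pics/s2.png

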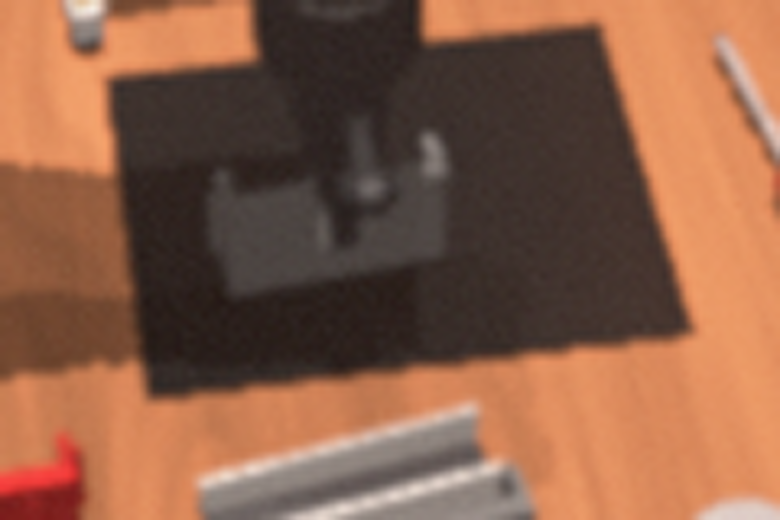

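The crop shows the cover upright in the fingers at (330,235), over the mat. Next I lower it to touch.

servo_tool(offset=[[0, 0, 1], [0, 0, 1], [0, 0, 1], [0, 0, 1], [0, 0, 0], [0, 0, 0]], dr=[[0, 0, 0], [0, 0, 0], [0, 0, 0], [0, 0, 0], [0, 0, 0], [0, 0, 0]])

```text
time_s: 6.1
eef_pos: [498.6, -43.9, 30.4]
ee_rot: [[0.996, 0.095, 0.0], [0.095, -0.996, -0.0], [0.0, 0.0, -1.0]]
contact_force: [-1.6, 0.0, 3.7]
width: 9.1
grip_force: 40.3
```

servo_tool(offset=[[0, 0, 0], [0, 0, 0], [0, 0, 0], [0, 0, 0], [0, 0, 0]], dr=[[0, 0, 0], [0, 0, 0], [0, 0, 0], [0, 0, 0], [0, 0, 0]], gripper=0.41)

```text
time_s: 6.6
eef_pos: [498.6, -43.9, 30.3]
ee_rot: [[0.996, 0.095, 0.0], [0.095, -0.996, 0.0], [0.0, -0.0, -1.0]]
contact_force: [-0.7, -0.8, -0.4]
width: 35.2
grip_force: 0.0
```

servo_tool(offset=[[0, 0, -8], [0, 0, -20], [0, 0, -30], [0, 0, -30], [0, 0, -20], [0, 0, 0], [0, 0, 0]], dr=[[0, 0, 0], [0, 0, 0], [0, 0, 0], [0, 0, 0], [0, 0, 0], [0, 0, 0], [0, 0, 0]])

```text
time_s: 7.3
eef_pos: [498.8, -43.9, 138.7]
ee_rot: [[0.996, 0.095, 0.001], [0.095, -0.996, -0.0], [0.001, 0.0, -1.0]]
contact_force: [0.4, 0.1, -0.8]
width: 35.3
grip_force: 0.0
```

```bash
cat > meas.py <<'E'
from h import *
import sys
s,im,d=snap('wrist'); z0,z1=float(sys.argv[1]),float(sys.argv[2])
v,u=np.mgrid[:384,:512]; P=wworld(s,d,u,v); print(np.round(s['eef_pos'],1))
R=np.array(s['ee_rot']); L=(P-np.array(s['eef_pos']))@R
ok=(d>0)&(P[...,2]>z0)&(P[...,2]<z1)&(abs(L[...,0])<110)&(abs(L[...,1])<100)
n,l,st,_=cv2.connectedComponentsWithStats(ok.astype(np.uint8))
for i in range(1,n):
    if st[i,4]<60: continue
    q=P[l==i]; r=cv2.minAreaRect(q[:,:2].astype(np.float32)); m=L[l==i]
    print(st[i,4],'rect',np.round(r[0],1),np.round(r[1],1),round(r[2],1),'z',np.percentile(q[:,2],[10,50,90]).round(1),'Lx',np.percentile(m[:,0],[1,99]).round(1),'Ly',np.percentile(m[:,1],[1,99]).round(1))
if len(sys.argv)>3: cv2.imwrite(sys.argv[3],cv2.resize(im[:,:,::-1],(800,600),interpolation=cv2.INTER_CUBIC))
E
python3 meas.py 50 75
```

```text
[498.8 -43.9 138.7]
2080 rect [498.4 -36.4] [109.4  27.1] 5.5 z [59.5 63.5 64.4] Lx [-53.1  50.5] Ly [-20.4   5.7]
```

It stands free. Next I shut the fingers, move to the panel side and push near the top.

servo_tool(offset=[[0, 20, 0], [0, 25, 0], [0, 0, 0], [0, 0, 30], [0, 0, 35], [0, 0, 20], [0, 0, 4], [0, 0, 0]], dr=[[0, 0, 0], [0, 0, 0], [0, 0, 0], [0, 0, 0], [0, 0, 0], [0, 0, 0], [0, 0, 0], [0, 0, 0]], gripper=0)

```text
time_s: 8.15
eef_pos: [502.2, -88.3, 48.9]
ee_rot: [[0.995, 0.095, -0.002], [0.095, -0.995, 0.0], [-0.002, -0.001, -1.0]]
contact_force: [-0.3, 0.3, -0.2]
width: 0.4
grip_force: 0.0
```

servo_tool(offset=[[0, -8, 0], [0, -8, 0], [0, -7, 0], [0, -7, 0], [0, -7, 0], [0, -7, 0], [0, -7, 0], [0, -5, 0]], dr=[[0, 0, 0], [0, 0, 0], [0, 0, 0], [0, 0, 0], [0, 0, 0], [0, 0, 0], [0, 0, 0], [0, 0, 0]])

```text
time_s: 8.95
eef_pos: [497.5, -32.3, 49.3]
ee_rot: [[0.995, 0.095, -0.0], [0.095, -0.995, 0.0], [-0.0, -0.0, -1.0]]
contact_force: [-0.6, 0.9, -0.6]
width: 0.2
grip_force: 0.0
```

servo_tool(offset=[[0, -7, 0], [0, -7, 0], [0, -5, 0], [0, 0, 0], [0, 0, 0], [0, 0, 0]], dr=[[0, 0, 0], [0, 0, 0], [0, 0, 0], [0, 0, 0], [0, 0, 0], [0, 0, 0]])

```text
time_s: 9.55
eef_pos: [495.8, -14.2, 49.3]
ee_rot: [[0.996, 0.095, 0.0], [0.095, -0.996, -0.0], [0.0, 0.0, -1.0]]
contact_force: [-0.0, -0.3, -0.2]
width: 0.0
grip_force: 0.0
```

Run:
```python
from h import *
for n in ['side','scene']:
    s,im,d=snap(n); v,u=np.mgrid[:384,:512]; P=world(n,d,u,v)
    ok=(d>0)&(abs(P[...,0]-500)<95)&(P[...,1]>-60)&(P[...,1]<80)&(P[...,2]>14)&(P[...,2]<75)
    q=P[ok]; print(n,len(q),np.percentile(q,[2,50,98],axis=0).round(0).tolist())
    for z in range(10,80,10): 
        t=q[(q[:,2]>=z)&(q[:,2]<z+10)]
        if len(t): print(z,len(t),t.min(0).round(),t.max(0).round())
```

```text
side 481 [[440.0, -29.0, 19.0], [483.0, -7.0, 27.0], [542.0, 35.0, 68.0]]
10 29 [437. -30.  14.] [546.  29.  20.]
20 380 [437. -30.  20.] [546.  40.  30.]
30 39 [439. -29.  30.] [540.  30.  33.]
50 8 [483. -29.  51.] [504. -13.  60.]
60 19 [483. -30.  60.] [503. -11.  69.]
70 6 [485. -32.  70.] [503. -21.  75.]
scene 366 [[443.0, -22.0, 17.0], [503.0, 7.0, 28.0], [547.0, 39.0, 70.0]]
10 27 [458. -17.  14.] [550.  41.  20.]
20 242 [438. -24.  20.] [550.  42.  30.]
30 63 [442. -22.  30.] [552.  40.  35.]
50 9 [491. -27.  51.] [506.  -4.  58.]
60 17 [496. -28.  60.] [508.  -2.  69.]
70 8 [497. -23.  70.] [508.  -1.  74.]
```

The cover tipped over flat: its top sits at about 28 mm. Next I raise and look at the module from above.

servo_tool(offset=[[0, 0, -30], [0, 0, -40], [0, 0, -40], [0, 0, -40], [2, -40, 0], [2, -40, 0], [2, -40, 0], [2, -40, 0]], dr=[[0, 0, 0], [0, 0, 0], [0, 0, 0], [0, 0, 0], [0, 0, 0], [0, 0, 0], [0, 0, 0], [0, 0, 0]], gripper=1)

```text
time_s: 10.45
eef_pos: [493.4, 96.7, 200.5]
ee_rot: [[0.986, 0.166, -0.008], [0.166, -0.985, 0.043], [-0.001, -0.043, -0.999]]
contact_force: [0.4, 0.3, -0.3]
width: 85.5
grip_force: 0.0
```

servo_tool(offset=[[2, -40, 0], [0, -32, 0], [0, 0, 0], [0, 0, 0]], dr=[[0, 0, 0], [0, 0, 0], [0, 0, 0], [0, 0, 0]])

```text
time_s: 10.85
eef_pos: [489.9, 131.3, 204.3]
ee_rot: [[0.976, 0.215, -0.017], [0.216, -0.974, 0.07], [-0.001, -0.072, -0.997]]
contact_force: [0.1, -0.6, -0.5]
width: 85.4
grip_force: 0.0
```

Run:
```python
from h import *
s,im,d=snap('wrist'); R=np.array(s['ee_rot']); e=np.array(s['eef_pos']); print(e.round(1))
# rectify: orthographic-ish ortho map at each height plane z=50: tool-frame xy grid 1px=0.35mm
np.savez('w2.npz',im=im,d=d,R=R,e=e)
v,u=np.mgrid[:384,:512]; P=wworld(s,d,u,v)
for lo,hi,t in [(58,72,'housing'),(44,57,'mid'),(37,44,'blk'),(28,37,'board')]:
    ok=(d>0)&(P[...,2]>lo)&(P[...,2]<hi)&(P[...,1]>110)&(P[...,1]<330)&(abs(P[...,0]-484)<125)
    n,l,st,_=cv2.connectedComponentsWithStats(ok.astype(np.uint8))
    for i in range(1,n):
        if st[i,4]>40:
            q=P[l==i]; r=cv2.minAreaRect(q[:,:2].astype(np.float32)); print(t,st[i,4],np.round(r[0],1),np.round(r[1],1),round(r[2],1),np.median(q[:,2]).round(1))
cv2.imwrite('pics/w2.png',cv2.resize(im[:,:,::-1],(800,600),interpolation=cv2.INTER_CUBIC))
```

```text
[489.9 131.3 204.3]
housing 613 [551.4 225.7] [22.2 34.1] 7.1 65.7
housing 553 [417.  214.2] [23.  34.2] 5.0 64.6
mid 99 [542.6 226.3] [13.2 26.9] 12.2 53.5
mid 86 [526.4 258.9] [14.1  5.9] 3.5 50.3
mid 75 [532.4 189.9] [14.1  5.6] 6.7 50.4
mid 2502 [484.4 220.3] [78.3 46.6] 4.3 45.5
mid 80 [436.8 250.6] [15.2  5.6] 6.0 50.4
mid 76 [442.7 181.3] [14.7  5.2] 4.8 50.2
mid 169 [426.  207.9] [36.9 16.9] 58.9 53.5
blk 112 [550.1 270.8] [11.2 13.2] 8.0 38.7
blk 237 [548.2 177.8] [18.2 14.4] 4.5 38.7
blk 450 [534.7 226. ] [16.4 65.8] 11.9 42.6
blk 218 [489.8 271.2] [40.7  8.7] 5.5 38.7
blk 90 [477.7 197.9] [59.7  2.8] 5.5 41.2
blk 275 [458.9 167.6] [51.1  7.1] 5.1 38.7
blk 540 [433.8 219.7] [69.8 17.9] 87.6 42.5
blk 154 [420.6 264.6] [30.4  8.9] 6.2 38.7
board 13840 [484.1 220.6] [213.3 181.1] 5.2 34.1
```

View pics/w2.png

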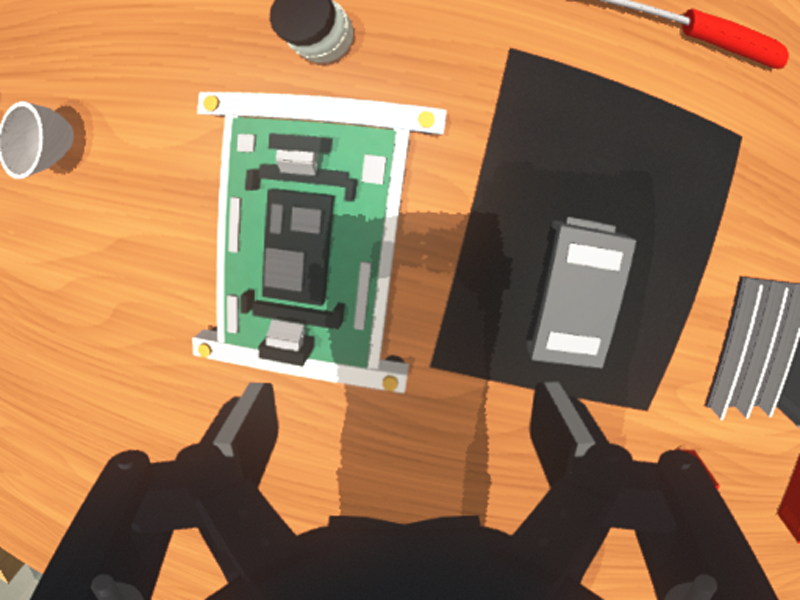

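The view shows the module at (298,250) and the cover flat at (583,300), with its open side down. The tool tilted because joint 6 reached its limit, so I'll turn back half a turn, which gives the same grasp.

servo_tool(offset=[[0, 0, 0], [0, 0, 0], [0, 0, 0], [0, 0, 0], [0, 0, 0], [0, 0, 0], [0, 0, 0], [0, 0, 0]], dr=[[0, 0, -0.145], [0, 0, -0.145], [0, 0, -0.145], [0, 0, -0.145], [0, 0, -0.145], [0, 0, -0.145], [0, 0, -0.145], [0, 0, -0.145]])

```text
time_s: 11.7
eef_pos: [490.0, 130.7, 204.3]
ee_rot: [[0.188, 0.982, -0.017], [0.98, -0.186, 0.07], [0.066, -0.029, -0.997]]
contact_force: [-0.2, 0.3, 0.6]
width: 85.4
grip_force: 0.0
```

servo_tool(offset=[[0, 0, 0], [0, 0, 0], [0, 0, 0], [0, 0, 0], [0, 0, 0], [0, 0, 0], [0, 0, 0], [0, 0, 0]], dr=[[0, 0, -0.145], [0, 0, -0.145], [0, 0, -0.145], [0, 0, -0.145], [0, 0, -0.145], [0, 0, -0.145], [0, 0, -0.145], [0, 0, -0.145]])

```text
time_s: 12.5
eef_pos: [490.0, 130.7, 204.3]
ee_rot: [[-0.825, 0.564, -0.016], [0.562, 0.824, 0.07], [0.053, 0.049, -0.997]]
contact_force: [-0.7, 0.6, 0.1]
width: 85.5
grip_force: 0.0
```

servo_tool(offset=[[0, 0, 0], [0, 0, 0], [0, 0, 0], [0, 0, 0], [0, 0, 0], [0, 0, 0]], dr=[[0, 0, -0.145], [0, 0, -0.145], [0, 0, -0.145], [0, 0, -0.145], [0, 0, -0.145], [0, 0, 0]])

```text
time_s: 13.1
eef_pos: [489.9, 130.8, 204.3]
ee_rot: [[-0.992, -0.122, -0.017], [-0.123, 0.99, 0.07], [0.008, 0.072, -0.997]]
contact_force: [0.5, 0.4, -0.5]
width: 85.6
grip_force: 0.0
```

```bash
cat > go.py <<'E'
# go.py x y z : offsets/dr in tool frame to reach pose with tool x = yaw+180, tool down
from h import *
import sys
from scipy.spatial.transform import Rotation as Ro
x,y,z,yaw=map(float,sys.argv[1:5])
s=arm.observe(); R=np.array(s['ee_rot']); e=np.array(s['eef_pos'])
c,n=-np.cos(yaw),-np.sin(yaw)
G=np.array([[c,n,0],[n,-c,0],[0,0,-1]]).astype(float)
print('joints',np.round(s['joints'],2),'pos',e.round(1),'F',np.round(s['contact_force'],1))
print('dr',Ro.from_matrix(R.T@G).as_rotvec().round(4),'off(now)',(R.T@(np.array([x,y,z])-e)).round(1),'off(after turn)',(G.T@(np.array([x,y,z])-e)).round(1))
E
python3 go.py 484.5 220.3 200 0.0925
```

```text
joints [ 0.22  0.23 -0.08  1.26  0.07  0.09] pos [489.9 130.8 204.3] F [ 0.5  0.4 -0.5]
dr [ 0.0719 -0.0089  0.0303] off(now) [-5.6 89.  10.7] off(after turn) [-2.8 89.6  4.3]
```

servo_tool(offset=[[0, 0, 0], [-1, 30, 2], [-1, 30, 2], [-1, 30, 0], [0, 0, 0], [0, 0, 0]], dr=[[0.072, -0.009, 0.03], [0, 0, 0], [0, 0, 0], [0, 0, 0], [0, 0, 0], [0, 0, 0]])

```text
time_s: 13.7
eef_pos: [484.7, 221.3, 200.2]
ee_rot: [[-0.996, -0.088, -0.0], [-0.088, 0.996, -0.0], [0.0, -0.0, -1.0]]
contact_force: [0.0, 0.4, 0.3]
width: 85.1
grip_force: 0.0
```

```bash
cat > seat.py <<'E'
from h import *
s,im,d=snap('wrist'); R=np.array(s['ee_rot']); e=np.array(s['eef_pos']); print(e.round(2),R.round(3).tolist())
v,u=np.mgrid[:384,:512]; P=wworld(s,d,u,v)
G=[]
for lo,hi,t in [(58,72,'housing'),(44,57,'mid')]:
    ok=(d>0)&(P[...,2]>lo)&(P[...,2]<hi)&(P[...,1]>110)&(P[...,1]<330)&(abs(P[...,0]-484)<125)
    n,l,st,_=cv2.connectedComponentsWithStats(ok.astype(np.uint8))
    for i in range(1,n):
        if st[i,4]>40:
            q=P[l==i]; r=cv2.minAreaRect(q[:,:2].astype(np.float32)); print(t,st[i,4],np.round(r[0],1),np.round(r[1],1),round(r[2],1),np.median(q[:,2]).round(1))
E
python3 seat.py; python3 go.py 493 7 200 0.0925
```

```text
[484.65 221.27 200.16] [[-0.996, -0.088, -0.0], [-0.088, 0.996, -0.0], [0.0, -0.0, -1.0]]
housing 677 [417.2 214.4] [21.4 33.4] 5.1 65.9
housing 580 [551.4 226.8] [22.4 33.4] 5.0 64.1
mid 89 [429.8 215.4] [ 3.5 23.4] 5.2 54.5
mid 80 [442.7 181.3] [13.6  5.4] 5.4 50.5
mid 79 [436.3 251.1] [14.2  5.2] 3.1 50.5
mid 2637 [484.1 220.7] [76.5 46. ] 5.2 45.7
mid 75 [532.  189.7] [14.9  4.8] 4.8 50.2
mid 69 [525.9 258.7] [14.2  4.7] 4.7 50.5
mid 125 [538.7 225.6] [ 5.3 22.7] 4.9 54.0
joints [ 0.43  0.29 -0.02  1.27 -0.    0.34] pos [484.7 220.8 200.3] F [ 0.5 -0.4  0.6]
dr [-0.0002 -0.0001 -0.0042] off(now) [  10.6 -213.7    0.3] off(after turn) [  11.5 -213.6    0.3]
```

servo_tool(offset=[[2, -35, 0], [2, -45, 10], [2, -45, 10], [2, -45, 10], [2, -30, 10], [1, -14, 0], [0, 0, 0], [0, 0, 0]], dr=[[0, 0, 0], [0, 0, 0], [0, 0, 0], [0, 0, 0], [0, 0, 0], [0, 0, 0], [0, 0, 0], [0, 0, 0]])

```text
time_s: 14.55
eef_pos: [493.5, 7.3, 160.8]
ee_rot: [[-0.996, -0.09, 0.001], [-0.09, 0.996, 0.0], [-0.001, 0.0, -1.0]]
contact_force: [-0.5, 0.1, -0.2]
width: 85.1
grip_force: 0.0
```

```bash
python3 meas.py 21 40; python3 go.py 493 7 150 0.0925
```

```text
[493.5   7.3 160.8]
6405 rect [492.    8.2] [105.6  60.4] 5.8 z [28.7 29.6 30.6] Lx [-49.2  53.5] Ly [-28.6  30. ]
joints [ 0.02  0.22 -0.2   1.15  0.   -0.08] pos [493.5   7.8 160.8] F [0.6 0.3 0. ]
dr [ 0.0004  0.0007 -0.0016] off(now) [ 0.6 -0.8 10.8] off(after turn) [ 0.6 -0.8 10.8]
```

servo_tool(offset=[[1.4, 0.8, 20], [0, 0, 35], [0, 0, 40], [0, 0, 30], [0, 0, 20], [0, 0, 8], [0, 0, 4], [0, 0, 0]], dr=[[0, 0, -0.01], [0, 0, 0], [0, 0, 0], [0, 0, 0], [0, 0, 0], [0, 0, 0], [0, 0, 0], [0, 0, 0]])

```text
time_s: 15.4
eef_pos: [492.2, 8.4, 3.8]
ee_rot: [[-0.995, -0.102, 0.001], [-0.102, 0.995, 0.0], [-0.001, 0.0, -1.0]]
contact_force: [-0.7, 0.7, -0.0]
width: 85.5
grip_force: 0.0
```

servo_tool(offset=[[0, 0, 0], [0, 0, 0], [0, 0, 0], [0, 0, 0], [0, 0, 0], [0, 0, 0], [0, 0, 0]], dr=[[0, 0, 0], [0, 0, 0], [0, 0, 0], [0, 0, 0], [0, 0, 0], [0, 0, 0], [0, 0, 0]], gripper=0.4, newtons=70)

```text
time_s: 16.1
eef_pos: [492.5, 7.9, 4.6]
ee_rot: [[-0.995, -0.101, 0.002], [-0.101, 0.995, 0.0], [-0.002, 0.0, -1.0]]
contact_force: [-3.8, 0.3, 14.9]
width: 58.3
grip_force: 72.4
```

servo_tool(offset=[[0, 0, -5], [0, 0, -20], [0, 0, -35], [0, 0, -35], [0, 0, -25], [0, 0, 0], [0, 0, 0]], dr=[[0, 0, 0], [0, 0, 0], [0, 0, 0], [0, 0, 0], [0, 0, 0], [0, 0, 0], [0, 0, 0]])

```text
time_s: 16.8
eef_pos: [492.0, 7.8, 123.6]
ee_rot: [[-0.995, -0.101, 0.001], [-0.101, 0.995, 0.0], [-0.001, -0.0, -1.0]]
contact_force: [-0.2, 0.0, -1.7]
width: 58.4
grip_force: 75.6
```

```bash
python3 meas.py 100 180 pics/w3.png
python3 - <<'E'
from h import *
for n in ['side','scene']:
    s,im,d=snap(n); v,u=np.mgrid[:384,:512]; P=world(n,d,u,v); R=np.array(s['ee_rot']); L=(P-np.array(s['eef_pos']))@R
    ok=(d>0)&(abs(L[...,0])<70)&(abs(L[...,1])<36)&(L[...,2]<25)&(L[...,2]>-35)
    q=L[ok&(abs(L[...,0])>22)]; print(n,len(q),np.percentile(q,[2,98],axis=0).round(1).tolist())
    A=np.c_[q[:,:2],np.ones(len(q))]; t=q[(q[:,2]<np.percentile(q[:,2],60))]
    A=np.c_[t[:,:2],np.ones(len(t))]; print(np.linalg.lstsq(A,t[:,2],rcond=None)[0].round(3))
E
python3 go.py 484.3 220.4 125 0.092
```

```text
[492.    7.8 123.6]
27258 rect [488.2   7.7] [113.6 106.7] 43.1 z [147.2 148.6 158.6] Lx [-37.7  56.1] Ly [-44.7  44.7]
side 355 [[-49.1, -32.2, -26.5], [56.0, 28.6, -1.4]]
[-1.0000e-03  4.0000e-03 -2.3717e+01]
scene 255 [[-58.5, -30.3, -27.6], [50.3, 28.1, 1.6]]
[-2.0000e-03 -1.6000e-02 -2.3106e+01]
joints [ 0.02  0.24 -0.27  1.05  0.   -0.09] pos [491.1   7.9 122.3] F [ 0.2  1.1 -1.7]
dr [ 0.0003 -0.0017  0.0092] off(now) [-14.7 212.1  -2.7] off(after turn) [-12.8 212.3  -2.7]
```

View pics/w3.png

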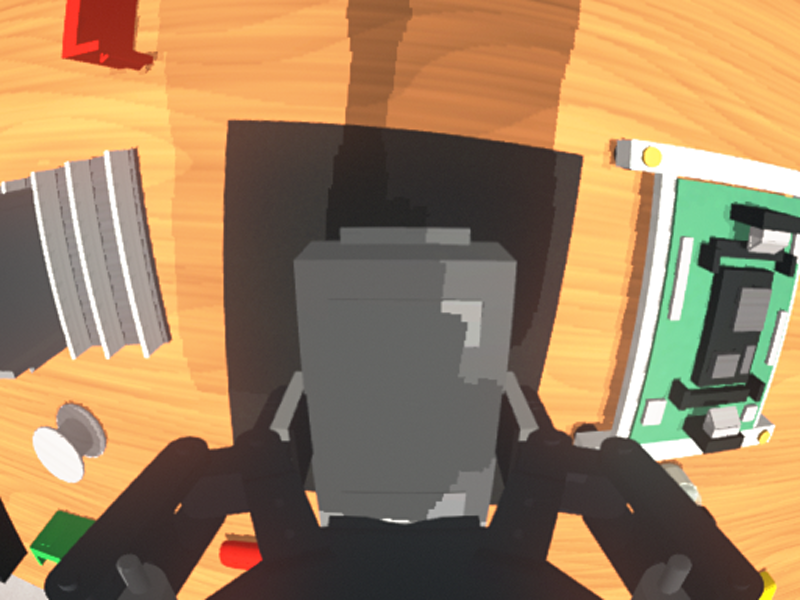

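The cover is held level, its panel between the pads at (410,370). Next I measure its exact offset in the tool frame.

Run:
```python
from h import *
s,im,d=snap('wrist'); v,u=np.mgrid[:384,:512]; P=wworld(s,d,u,v); R=np.array(s['ee_rot']); L=(P-np.array(s['eef_pos']))@R
x,y,z=[L[...,i] for i in range(3)]
ok=(d>0)&(abs(y)<40)&(x>-5)&(x<70)&(z<-15)&(z>-32)
print(np.percentile(z[ok],[5,50,95]).round(1))
for a in range(14,50,6):
    t=ok&(x>a)&(x<a+6); print(a,y[t].min().round(1),y[t].max().round(1),np.median(z[t]).round(2))
for b in range(-25,25,10):
    t=ok&(y>b)&(y<b+10); print(b,x[t].max().round(1))
```

```text
[-26.3 -24.9 -23.3]
14 -30.3 30.4 -24.81
20 -29.8 30.4 -24.85
26 -29.8 30.3 -25.28
32 -30.2 30.3 -25.48
38 -29.6 30.3 -25.13
44 -29.7 30.3 -24.88
-25 53.2
-15 53.1
-5 53.1
5 53.1
15 52.9
```

servo_tool(offset=[[0, 0, 0], [-2, 25, 0], [-2, 35, 0], [-2, 35, 0], [-2, 35, 0], [-2, 35, 0], [-2, 27, 0], [-1.6, 20, 0]], dr=[[0, 0, 0.009], [0, 0, 0], [0, 0, 0], [0, 0, 0], [0, 0, 0], [0, 0, 0], [0, 0, 0], [0, 0, 0]])

```text
time_s: 17.8
eef_pos: [485.3, 221.9, 122.8]
ee_rot: [[-0.996, -0.093, -0.001], [-0.093, 0.996, -0.0], [0.001, 0.0, -1.0]]
contact_force: [0.5, -0.7, -2.2]
width: 58.2
grip_force: 75.5
```

servo_tool(offset=[[0, 0, 10], [0, 0, 18], [0, 0, 10], [0, 0, 0], [0, 0, 0]], dr=[[0, 0, 0], [0, 0, 0], [0, 0, 0], [0, 0, 0], [0, 0, 0]])

```text
time_s: 18.3
eef_pos: [485.8, 219.8, 85.4]
ee_rot: [[-0.996, -0.092, -0.0], [-0.092, 0.996, -0.0], [0.0, -0.0, -1.0]]
contact_force: [0.2, 0.7, -1.3]
width: 58.5
grip_force: 75.5
```

```bash
python3 go.py 485.1 220.4 58 0.092;python3 - <<'E'
from h import *
s,im,d=snap('wrist')
for _ in range(3): arm.snapshot('wrist'); print(np.round(arm.observe()['eef_pos'],2))
E
```

```text
joints [ 0.42  0.35 -0.22  0.99  0.    0.33] pos [485.8 219.8  85.4] F [ 0.2  0.7 -1.3]
dr [-0.0001 -0.0004 -0.0004] off(now) [ 0.6  0.7 27.4] off(after turn) [ 0.6  0.7 27.4]
[486.24 220.13  85.95]
[486.25 220.2   85.99]
[486.2  220.27  85.93]
```

servo_tool(offset=[[1, 0.3, 8], [0, 0, 10], [0, 0, 7], [0, 0, 3], [0, 0, 0], [0, 0, 0]], dr=[[0, 0, 0], [0, 0, 0], [0, 0, 0], [0, 0, 0], [0, 0, 0], [0, 0, 0]])

```text
time_s: 19.1
eef_pos: [484.8, 220.5, 57.4]
ee_rot: [[-0.996, -0.092, 0.0], [-0.092, 0.996, 0.0], [-0.0, 0.0, -1.0]]
contact_force: [0.0, 0.5, -1.1]
width: 58.4
grip_force: 75.6
```

Run:
```python
from h import *
for n in ['wrist','side']:
    s,im,d=snap(n)
    a=im[150:300,150:350] if n=='wrist' else im[115:190,195:295]
    cv2.imwrite(f'pics/{n}4.png',cv2.resize(a[:,:,::-1],(800,600),interpolation=cv2.INTER_CUBIC))
    print(np.round(s['eef_pos'],2),np.round(s['contact_force'],1))
    if n=='wrist':
        v,u=np.mgrid[:384,:512]; P=wworld(s,d,u,v); R=np.array(s['ee_rot']); L=(P-np.array(s['eef_pos']))@R
        x,y,z=[L[...,i] for i in range(3)]
        for lo,hi,t in [(-10,-2,'housing'),(3,12,'guides')]:
            ok=((d>0)&(z>lo)&(z<hi)&(x>30)&(x<85)&(abs(y)<50)).astype(np.uint8)
            k,l,st,_=cv2.connectedComponentsWithStats(ok)
            for i in range(1,k):
                if st[i,4]>15: q=L[l==i]; print(t,st[i,4],q.min(0).round(1),q.max(0).round(1))
```

```text
[484.82 220.47  57.35] [ 0.   0.5 -1.1]
housing 3738 [ 52.  -29.2 -10. ] [78.6 30.3 -2. ]
guides 120 [ 45.9 -37.8   5.7] [ 52.9 -32.1  11.8]
guides 102 [46.2 32.2  5.5] [52.5 37.8 12. ]
[484.9  220.51  57.48] [ 0.5 -0.1 -1.1]
```

View pics/wrist4.png

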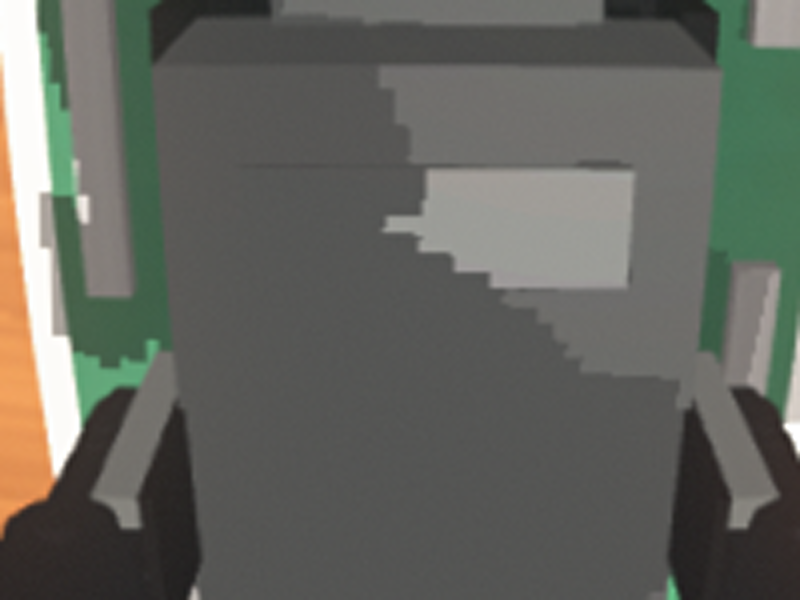

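The crop shows the cover centred between the corner guides at (165,20) and (712,20), aligned within 0.5 mm. Now I press in small steps.

servo_tool(offset=[[0, 0, 1], [0, 0, 1], [0, 0, 1], [0, 0, 1], [0, 0, 0]], dr=[[0, 0, 0], [0, 0, 0], [0, 0, 0], [0, 0, 0], [0, 0, 0]])

```text
time_s: 19.7
eef_pos: [485.6, 220.7, 54.1]
ee_rot: [[-0.996, -0.092, 0.002], [-0.092, 0.996, 0.001], [-0.002, 0.001, -1.0]]
contact_force: [0.2, -0.4, 8.6]
width: 58.0
grip_force: 76.8
```

servo_tool(offset=[[0, 0, 1], [0, 0, 1], [0, 0, 0]], dr=[[0, 0, 0], [0, 0, 0], [0, 0, 0]])

```text
time_s: 20.0
eef_pos: [485.9, 220.9, 52.4]
ee_rot: [[-0.996, -0.092, 0.002], [-0.092, 0.996, 0.001], [-0.003, 0.001, -1.0]]
contact_force: [-0.6, -0.4, 12.2]
width: 58.4
grip_force: 77.1
```

servo_tool(offset=[[0, 0, 1], [0, 0, 1], [0, 0, 0]], dr=[[0, 0, 0], [0, 0, 0], [0, 0, 0]])

```text
time_s: 20.3
eef_pos: [485.9, 221.0, 50.5]
ee_rot: [[-0.996, -0.092, 0.003], [-0.092, 0.996, 0.001], [-0.003, 0.001, -1.0]]
contact_force: [-0.1, -0.3, 14.2]
width: 58.5
grip_force: 77.3
```

servo_tool(offset=[[0, 0, 1], [0, 0, 1], [0, 0, 0]], dr=[[0, 0, 0], [0, 0, 0], [0, 0, 0]])

```text
time_s: 20.6
eef_pos: [485.4, 220.9, 48.0]
ee_rot: [[-0.996, -0.092, 0.001], [-0.092, 0.996, 0.001], [-0.002, 0.001, -1.0]]
contact_force: [-2.3, 1.9, 6.0]
width: 58.4
grip_force: 76.3
```

servo_tool(offset=[[0, 0, 1], [0, 0, 1], [0, 0, 0]], dr=[[0, 0, 0], [0, 0, 0], [0, 0, 0]])

```text
time_s: 20.9
eef_pos: [484.6, 220.4, 45.1]
ee_rot: [[-0.996, -0.092, -0.0], [-0.092, 0.996, -0.0], [0.0, -0.0, -1.0]]
contact_force: [-0.2, -0.5, -0.8]
width: 58.5
grip_force: 75.6
```

servo_tool(offset=[[0, 0, 1], [0, 0, 0.5], [0, 0, 0]], dr=[[0, 0, 0], [0, 0, 0], [0, 0, 0]])

```text
time_s: 21.2
eef_pos: [484.7, 220.4, 43.7]
ee_rot: [[-0.996, -0.092, -0.0], [-0.092, 0.996, 0.0], [0.0, 0.0, -1.0]]
contact_force: [0.4, -0.5, -1.7]
width: 58.6
grip_force: 75.8
```

servo_tool(offset=[[0, 0, 0.5], [0, 0, 0.5], [0, 0, 0]], dr=[[0, 0, 0], [0, 0, 0], [0, 0, 0]])

```text
time_s: 21.5
eef_pos: [484.8, 220.4, 43.6]
ee_rot: [[-0.996, -0.092, 0.001], [-0.092, 0.996, 0.0], [-0.001, 0.0, -1.0]]
contact_force: [-7.6, -3.4, 17.0]
width: 58.4
grip_force: 77.7
```

It is seated at the expected height. I'll ease off and release.

servo_tool(offset=[[0, 0, -0.7], [0, 0, 0]], dr=[[0, 0, 0], [0, 0, 0]])

```text
time_s: 21.7
eef_pos: [484.9, 220.5, 43.7]
ee_rot: [[-0.996, -0.092, 0.0], [-0.092, 0.996, 0.0], [-0.0, 0.0, -1.0]]
contact_force: [-1.6, -1.4, 6.1]
width: 58.4
grip_force: 76.5
```

servo_tool(offset=[[0, 0, 0], [0, 0, 0], [0, 0, 0], [0, 0, 0], [0, 0, 0]], dr=[[0, 0, 0], [0, 0, 0], [0, 0, 0], [0, 0, 0], [0, 0, 0]], gripper=1)

```text
time_s: 22.2
eef_pos: [484.8, 220.4, 43.5]
ee_rot: [[-0.996, -0.092, -0.0], [-0.092, 0.996, 0.0], [0.0, 0.0, -1.0]]
contact_force: [0.6, -0.2, 0.3]
width: 85.3
grip_force: 0.0
```

servo_tool(offset=[[0, 0, -10], [0, 0, -30], [0, 0, -40], [0, 0, -40], [0, 0, -30], [0, 0, 0], [0, 0, 0]], dr=[[0, 0, 0], [0, 0, 0], [0, 0, 0], [0, 0, 0], [0, 0, 0], [0, 0, 0], [0, 0, 0]])

```text
time_s: 22.9
eef_pos: [485.1, 220.6, 194.3]
ee_rot: [[-0.996, -0.092, 0.001], [-0.092, 0.996, 0.001], [-0.002, 0.001, -1.0]]
contact_force: [0.3, 0.1, 0.0]
width: 85.6
grip_force: 0.0
```

Run:
```python
from h import *
s,im,d=snap('wrist'); v,u=np.mgrid[:384,:512]; P=wworld(s,d,u,v); print(np.round(s['eef_pos'],1),np.round(s['contact_force'],1))
ok=(d>0)&(P[...,2]>60)&(P[...,2]<85)&(np.hypot(P[...,0]-484.3,P[...,1]-220.4)<62)
n,l,st,_=cv2.connectedComponentsWithStats(ok.astype(np.uint8)); i=1+np.argmax(st[1:,4]); q=P[l==i]
q=q[abs(q[:,2]-np.median(q[:,2]))<3]
r=cv2.minAreaRect(q[:,:2].astype(np.float32)); print(r,np.median(q[:,2]),np.linalg.lstsq(np.c_[q[:,:2]-q[:,:2].mean(0),np.ones(len(q))],q[:,2],rcond=None)[0].round(4))
cv2.imwrite('pics/w5.png',cv2.resize(im[60:330,110:470,::-1],(800,600),interpolation=cv2.INTER_CUBIC))
```

```text
[485.1 220.6 194.3] [0.3 0.1 0. ]
((484.4082336425781, 220.88858032226562), (104.97052001953125, 60.46385955810547), 5.182435035705566) 68.58305919707524 [-4.00000e-04  1.00000e-03  6.85939e+01]
```

View pics/w5.png

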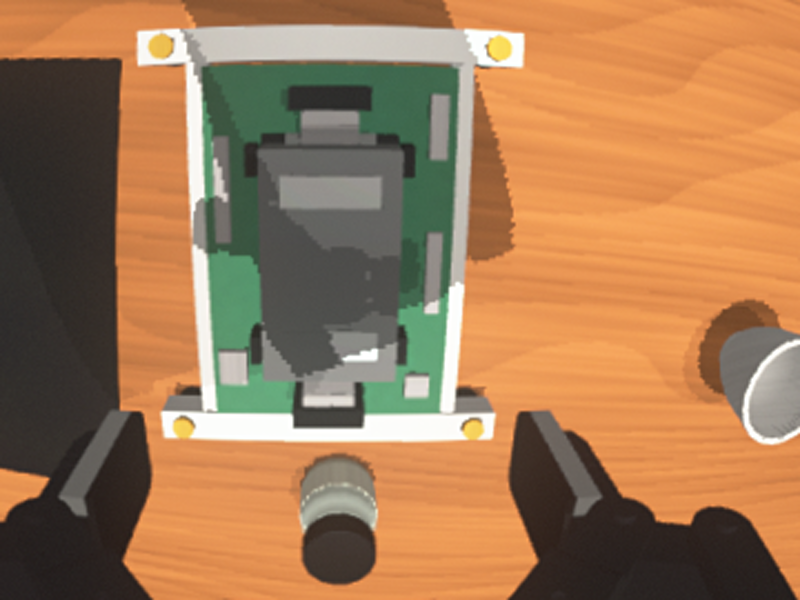

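The cover at (330,260) is level and centred, with both latches at (330,122) and (328,392) over its lips. Handing in.

```bash
python3 -c "
from bench import arm
print(arm.job_done())"
```

```text
the job is handed in; nothing more can be done
None
```

The long narrow cover was laid flat on the mat and let go, then snapped level over the module and released. The highest force read while pressing was 17 N, and I handed the job in at about 23 s, with no verdict returned.

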